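# Zero the dial scale with a flat screwdriver

## Task

The low white dial scale reads too high with nothing on it. Take the short flat screwdriver from its wooden stand, put it down the small hole in the deck between dial and platform, feel for the slot of the zero screw by turning the blade lightly on it until it drops in, and turn the screw until the pointer stands on the zero mark, pressing only lightly all the while so that the spring-mounted screw is never forced. Then put the screwdriver back upright, fully home in its stand, and leave the other things on the table where they are.

Things in the scene. Friction and masses are not known exactly. Their poses are not given: they have to be found in the camera images.
- scale: Low white dial scale (not the tall one with a pan), 250 mm deep (x), 200 mm wide (y), fixed; origin on the table below its centre. -x is its front, with a round dial on a slope; at the back a platform, x = 5 to 145 mm, 111 mm high; between them a deck 78 mm high. The zero screw, down a bore in the deck, is sprung: pushed it gives 3 mm (1.5 N to start, 1.8 N per mm, 7 N at the end), then is rigid.
- screw_mouth (a point): Centre of the mouth of the upright guide bore over the zero screw, in the scale's deck, 78 mm above the table. Bore 12 mm, countersunk 3 mm deep to 18 mm at the mouth. Axes are the scale's. Down in it sits the screw, slotted right across (slot 4.2 mm wide, 4 mm deep). To be felt: its face is 15 to 20 mm below this point, and its slot starts anywhere within 0.9 rad of the scale's y axis.
- pointer (a joint): Angle of the black pointer on the dial, rad: 0 on the zero mark (long broad mark at the dial's upper end, towards the platform), positive clockwise seen from the front. Starts 0.5 to 1.1. It follows the zero screw one to one, in the same sense as the screw seen from above. The screw turns stiffly (0.04 N m) and stays as left; a blade turning on its face with a few newtons does not turn it.
- driver_grip (a point): Middle of the screwdriver's round wooden handle (25 mm in diameter), 87 mm above the blade's tip. It stands upright in the stand, blade down. Handle 61 to 128 mm above the tip; below it a steel ferrule (19 mm across, underside 50 mm above the tip) and a shank 10 mm in diameter. z points from tip to handle, x along the blade's width. Weighs about 75 g.
- driver_tip (a point): Middle of the blade's tip, same axes as driver_grip. The blade is 10 mm wide (x) and 2.2 mm thick (y) for its last 5 mm, thickening above to 8 mm at 12 mm from the tip.
- stand_hole0 (a point): Centre of the mouth of the round hole (13 mm in diameter, 56 mm deep) in the screwdriver's stand, a fixed wooden block 74 x 64 mm, 62 mm high; the mouth is in its top. With the screwdriver home its ferrule rests on the block and its tip is 50 mm below this point.
- star_cutter: Tin star-shaped biscuit cutter, 60 mm across, 24 mm high, loose on the table near the front edge: leave it alone. Origin at the centre of its underside.
- heart_cutter: Tin heart-shaped biscuit cutter, 55 mm, 24 mm high, loose near the front edge: leave it alone. Origin at the centre of its underside.
- teaspoon: Teaspoon, 138 mm long, loose on the table at the right: leave it alone. Origin at the centre of its underside.
- spice_jar: Small round jar with a red lid, 45 mm in diameter, 106 mm high, loose behind the stand: leave it alone. Origin at the centre of its underside.
- mug: Dark enamel mug, 88 mm in diameter, 80 mm high, loose to the right of the stand: leave it alone. Origin at the centre of its underside.
Not all that is in view belongs to the job. What is meant by the part that bears driver_grip is not green or purple, and is the larger of those in its own colour.

How it is judged:
On the way:
1. with the blade in the slot of the zero screw, the pointer is brought to the zero mark (within 0.07 rad) (value of joint pointer between -0.07 and 0.07 rad and horizontal distance between driver_tip and screw_mouth below 0.005 m and z of driver_tip in the frame of screw_mouth below -0.014 m), for 0.2 s.
At the end, for the whole second after the job is handed in: The pointer stands within 0.07 rad (half a fine division) of the zero mark, and the screwdriver is released, at rest and upright in its stand with its ferrule down on the block (within 4 mm of home) (value of joint pointer between -0.07 and 0.07 rad and horizontal distance between driver_grip and stand_hole0 below 0.008 m and z of driver_tip in the frame of stand_hole0 below -0.046 m and angle between driver_grip's own z axis and vertical below 0.08 rad and linear speed of driver below 0.02 m/s); the robot touches nothing.
It fails at once if the screwdriver presses on the scale or its zero screw with more than 25 N (contact force between driver and scale above 25 N).
It fails at once if the robot itself pushes on the scale with more than 25 N (contact force between any of the fingers, the arm and scale above 25 N).
It fails at once if a loose thing round the work is shifted by more than 30 mm (distance of any of star_cutter, heart_cutter, teaspoon, spice_jar, mug from where it was at the start of the episode above 0.03 m).
It also fails if it takes over 67 s, if anything falls off the work surface, if the arm or the gripper's body presses on something with over 40 N, if the wrist force passes 120 N, or if a joint passes its speed limit or range.

## Robot

A 6-joint arm with a two-finger parallel gripper is mounted at the origin on a cart in front of the work surface, level with it; the furniture and walls round the work are solid. World frame = base frame: x ahead of the robot, y to its left, z up, the work surface at z = 0. Lengths are in m, angles in rad, forces in N, time in s.
With the tool pointing down it reaches from about 0.3 to 0.775 m from the base axis. Payload 14.6 kg.
Tool frame: the origin (TCP) lies at the very end of the fingers, on their centre line; the grasp point (between the pads) lies 19 mm behind it; z points along the fingers, y is the line along which they close (so a half turn about z gives the same grasp; the last joint's range is limited). The gripper opens to 94 mm and grips with 3 to 60 N. Pads are 16 mm wide; open, the fingers measure 119 mm over their backs; the gripper's body (75 mm by 177 mm) begins 78 mm behind the grasp point.
Start: joints at [1.114, 0.3, 1.521, -0, 1.321, -0.067], TCP at [0.209, 0.509, 0.176] pointing down, gripper open.
Joint ranges: [-3.03, 3.03], [-0.79, 2.21], [0.23, 2.52], [-1.04, 4.18], [0, 3.07], [-2.55, 2.55]. Speed limits (rad/s): [2.22, 2.22, 2.57, 3.14, 3.14, 3.14].

## Interface

Orientations are given as a unit quaternion [x, y, z, w].
In Python, from bench import sense, vision, ctrl gives the robot as it stands. The module is installed in compiled form; this text tells all that it offers.
- The arm moves only by the shell command python3 -m inch 'ROWS'. ROWS is JSON, a list of rows, each a list of 3 entries, a list of its own where there are three numbers: the shift along the tool's x, y, z in m, then the turn, a rotation vector about the tool's x, y, z in rad, then the closure, from -1 (fully open) to 1 (shut), so that 0 is half open. A call has 1 to 8 rows; each row shifts and turns the commanded pose from where the row before left it, along the tool's axes as they then stand; what a row does not reach is not made up. A row lasts 1/10 s, in which the tool goes at most 50 mm and 8.59 degrees, less where a joint would pass 70% of its speed; a pose out of reach is approached as far as the arm can. A call is refused whole if a number of a shift passes 0.05 or a number of a turn 0.15, either way. A call with a gripper value outside its range is refused whole. The fingers move at their own pace and stop on an object; the grip force is fixed at half the most. Time passes only in rows, so rows that do not move let the fingers close. It gives the time, the measured TCP pose, the force, the opening and the grip force at its end, in the units of the state.
- sense(): the state, without advancing time (a new reading comes with each control period).
- vision.get_image(name): name is "scene" or "top" or "wrist"; returns a dict with "pixels" (400x640x3 uint8, red, green, blue), "fovy" (degrees; the focal length in pixels is half the picture's height over the tangent of half this angle, whatever the lens; pixels are square), "cx", "cy" (the principal point, pixels), "R" (3x3) and "t" (3): a world point X has camera coordinates R X + t; the wrist camera has in their place "hand_eye" (4x4, takes a point from camera to tool coordinates, whose origin is the TCP and whose axes are the flange's). Camera axes: x right, y down, z forward; pixel columns grow to the right and rows downward; lengths in m; the calibration is good to about 2 mm. The wrist camera is an equidistant fisheye: a pixel r from the principal point sees the ray r / f radians off the axis. A picture is of the moment at which its call begins: read the wrist's pose just before it. There is no depth.
- ctrl.close_job(): hands the job in; it is judged then, once.
The state is a dict: "time": time; "q": joint angles; "dq": joint speeds; "joint_torque": joint torques, N m; "tool_pos": TCP position; "orientation": TCP orientation; "wrist_force": force on the tool from outside, world axes, zero at the start; "moment": the same for the moment, N m; "gripper_width": finger opening in m; "finger_force": force on a finger pad.
Only numpy, scipy, OpenCV 4.12 (cv2) and the standard library are available. Lean on these libraries where they do the work, as an engineer would, in place of code of your own. Each camera call takes 0.05 s, during which the arm holds its last target. There are 200 camera calls.

## Working session

There is one attempt and no reset: what is moved stays moved. The work goes in short steps, Python scripts to look and compute and a shell command to move; the robot and the scene stay as the last step left them, time stands still between calls to the robot, and variables do not carry over. Pictures are saved under pics/ and viewed, at most 10 in all, crops included, and the job is handed in when it is done.

```bash
mkdir -p pics
cat > h.py <<'E'
import numpy as np, cv2
from bench import sense, vision, ctrl
from scipy.spatial.transform import Rotation as Ro
def snap(n,f):
    s=sense(); im=vision.get_image(n); cv2.imwrite('pics/'+f,im['pixels'][:,:,::-1])
    d={k:np.array(v) for k,v in im.items() if k!='pixels'}; d['pos']=s['tool_pos'];d['ori']=s['orientation']
    np.savez('pics/'+f[:-4]+'.npz',**d); return im
def ray(f,u,v):
    d=dict(np.load('pics/'+f+'.npz')); foc=200/np.tan(np.radians(d['fovy'])/2)
    x=np.array([u-d['cx'],v-d['cy']])
    if 'R' in d:
        r=d['R'].T@np.array([*(x/foc),1]); o=-d['R'].T@d['t']
    else:
        a=np.linalg.norm(x); th=a/foc; c=np.array([*(x/max(a,1e-9)*np.sin(th)),np.cos(th)])
        H=d['hand_eye']; T=Ro.from_quat(d['ori']).as_matrix()
        r=T@H[:3,:3]@c; o=T@H[:3,3]+d['pos']
    return o,r/np.linalg.norm(r)
def atz(f,u,v,z):
    o,r=ray(f,u,v); return o+r*(z-o[2])/r[2]
def tri(*obs):
    A=0;b=0
    for f,u,v in obs:
        o,r=ray(f,u,v);P=np.eye(3)-np.outer(r,r);A=A+P;b=b+P@o
    return np.linalg.solve(A,b)
E
python3 - <<'E'
from h import *
for n in ('scene','top','wrist'):
    im=snap(n,n+'.png'); print(n,im['fovy'],im.get('R'),im.get('t'),im.get('hand_eye'))
a=[cv2.imread('pics/%s.png'%n) for n in('scene','top')]
cv2.imwrite('pics/both.png',cv2.resize(np.vstack(a),(480,600),interpolation=cv2.INTER_AREA))
print(sense())
E
```

```text
scene 57.8224028211638 [[ 0.47810107 -0.87826165 -0.00870873]
 [-0.60684351 -0.32314807 -0.72616547]
 [ 0.63494907  0.35246532 -0.68746482]] [-0.44997962  0.31597079  0.6457341 ] None
top 47.61365019340336 [[-0.11196072 -0.99370435  0.00405741]
 [-0.97291923  0.10878613 -0.20394546]
 [ 0.2022201  -0.02678141 -0.97897384]] [-0.16150473  0.58820487  1.00674977] None
wrist 65.70646984690485 None None [[-2.03778229e-03 -9.72109628e-01 -2.34518058e-01  6.64525688e-02]
 [ 9.99997862e-01 -1.89868556e-03 -8.18902451e-04 -1.46028224e-03]
 [ 3.50786905e-04 -2.34519225e-01  9.72111418e-01 -2.08710808e-01]
 [ 0.00000000e+00  0.00000000e+00  0.00000000e+00  1.00000000e+00]]
{'time': 0.15, 'q': array([ 1.11439605e+00,  3.00321250e-01,  1.52145572e+00, -2.65032754e-05,
        1.32066129e+00, -6.66175275e-02]), 'dq': array([-0.00024006, -0.00253689, -0.00096137, -0.00058795,  0.00038714,
       -0.00064665]), 'joint_torque': array([ 3.62627625e-04, -5.31959581e+01, -3.52822137e+01,  7.08054076e-02,
        2.35871488e-02, -3.90048501e-05]), 'tool_pos': array([0.20891346, 0.50853724, 0.17572156]), 'orientation': array([ 1.93656726e-01,  9.81069260e-01, -4.11747314e-04, -9.69094944e-05]), 'wrist_force': array([-0.19687387,  0.0804832 , -0.37455404]), 'moment': array([-0.00855374, -0.0402742 , -0.04489794]), 'finger_force': 0.0, 'gripper_width': 0.09401493393445214}
```

View pics/top.png

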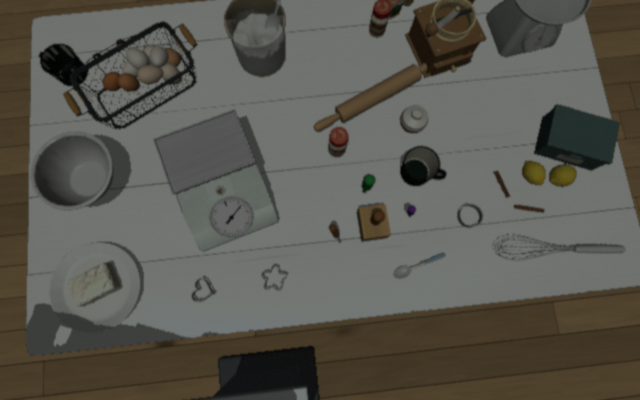

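View pics/scene.png

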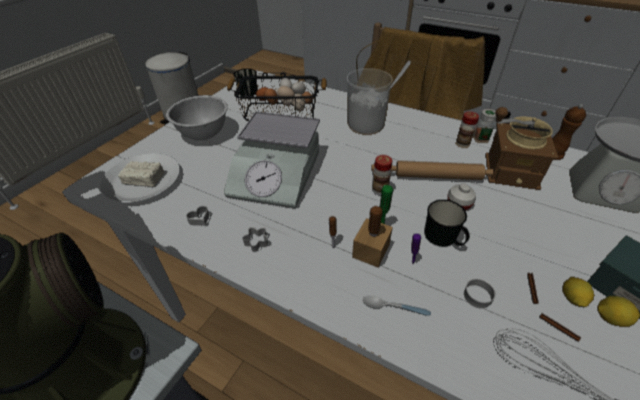

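The top view shows the scale (hole near (221,190), dial (231,216)) and the stand at (374,222) with the brown handle. In the scene view the handle is at (376,220), and a smaller brown decoy stands at (333,228). I'll enlarge both.

Run:
```python
import cv2,numpy as np
t=cv2.imread('pics/top.png');s=cv2.imread('pics/scene.png')
f=lambda im,x,y,w,h,k:cv2.resize(np.clip(im[y:y+h,x:x+w]*1.8,0,255).astype('uint8'),None,fx=k,fy=k,interpolation=cv2.INTER_CUBIC)
A=f(t,150,105,130,150,3); B=f(t,320,160,100,90,3)   #390x450, 300x270
C=f(s,220,105,110,110,3);D=f(s,310,170,130,110,3) # 
o=np.zeros((600,800,3),'uint8'); o[:450,:390]=A; o[:270,400:700]=B; o[270:600,400:790]=D
cv2.imwrite('pics/c1.png',o)
```

```text
(no output)
```

View pics/c1.png

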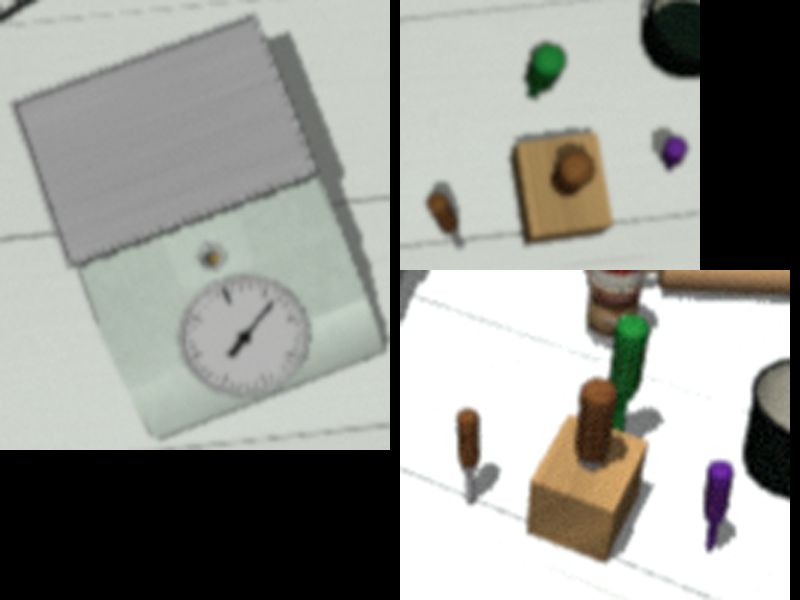

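Run:
```python
from h import *
A=lambda x,y:(150+x/3,105+y/3)
B=lambda x,y:(320+(x-400)/3,160+y/3)
D=lambda x,y:(310+(x-400)/3,170+(y-270)/3)
print('hole',atz('top',*A(212,256),.078))
c=[atz('top',*A(*p),.111) for p in((15,103),(255,15),(318,178),(77,265))]
print(np.round(c,4)); 
e=c[1]-c[0]; e2=c[2]-c[3]; print('yaw', [np.arctan2(v[1],v[0])+np.pi/2 for v in(e,e2)],[np.arctan2(v[1],v[0]) for v in (c[0]-c[3],c[1]-c[2])], np.mean(c,0))
print('drv top', atz('top',*B(576,164),.14), 'scene',atz('scene',*D(598,386),.14), 'base',atz('scene',*D(590,464),.062))
print(tri(('top',*B(576,164)),('scene',*D(598,386))))
print('block',[np.round(atz('top',*B(*p),.062),4) for p in((515,140),(596,132),(611,226),(528,241))])
```

```text
hole [ 0.61509218 -0.00969964  0.078     ]
[[ 0.744   0.1262  0.111 ]
 [ 0.7956 -0.0625  0.111 ]
 [ 0.6585 -0.1     0.111 ]
 [ 0.6109  0.0852  0.111 ]]
yaw [np.float64(0.26721394042292457), np.float64(0.2513465206503649)] [np.float64(0.2986611078755861), np.float64(0.2670266918770302)] [0.70224008 0.0122407  0.111     ]
drv top [ 0.50714768 -0.35705118  0.14      ] scene [ 0.50457162 -0.35927908  0.14      ] base [ 0.50226864 -0.3614116   0.062     ]
[ 0.50790445 -0.35792228  0.13630526]
block [array([ 0.544 , -0.3251,  0.062 ]), array([ 0.5433, -0.3891,  0.062 ]), array([ 0.4686, -0.39  ,  0.062 ]), array([ 0.4642, -0.3247,  0.062 ])]
```

```bash
cat >> h.py <<'E'
def go(x,y,z,yaw=None):
    s=sense(); M=Ro.from_quat(s['orientation']).as_matrix(); p=s['tool_pos']
    cy=np.arctan2(M[1,1],M[0,1]); d=M.T@(np.array([x,y,z])-p)
    print('t%.2f pos'%s['time'],np.round(p,4),'yaw %.3f q6 %.3f tilt'%(cy,s['q'][5]),np.round(M[:,2],4),'F',np.round(s['wrist_force'],1),'w %.4f'%s['gripper_width'],'| tool delta',np.round(d,4), 'turn z', None if yaw is None else round(cy-yaw,3))
E
python3 - <<'E'
from h import *
B=lambda x,y:(320+(x-400)/3,160+y/3)
D=lambda x,y:(310+(x-400)/3,170+(y-270)/3)
for n,b,d in(('green',(552,55),(632,325)),('purple',(676,148),(720,470)),('brown',(440,200),(468,415))):
    print(n,tri(('top',*B(*b)),('scene',*D(*d))))
print('mug',atz('top',420,160,.08),'jar',atz('top',338,133,.106))
go(.505,-.359,.20,-1.571)
E
```

```text
green [ 0.59316473 -0.35257572  0.12305295]
purple [ 0.52157755 -0.44709608  0.0821861 ]
brown [ 0.50305976 -0.26069278  0.06308991]
mug [ 0.63580492 -0.48234637  0.08      ] jar [ 0.71445782 -0.29560689  0.106     ]
t0.15 pos [0.2089 0.5085 0.1757] yaw 1.181 q6 -0.067 tilt [-3.e-04 -8.e-04 -1.e+00] F [-0.2  0.1 -0.4] w 0.0940 | tool delta [-0.6035 -0.69   -0.0237] turn z 2.752
```

```bash
r='[-0.03,-0.0345,-0.001]'
python3 -m inch '[[[-0.03,-0.0345,-0.001],[0,0,0],-1],[[-0.03,-0.0345,-0.001],[0,0,0],-1],[[-0.03,-0.0345,-0.001],[0,0,0],-1],[[-0.03,-0.0345,-0.001],[0,0,0],-1],[[-0.03,-0.0345,-0.001],[0,0,0],-1],[[-0.03,-0.0345,-0.001],[0,0,0],-1],[[-0.03,-0.0345,-0.001],[0,0,0],-1]]'
python3 -m inch '[[[-0.03,-0.0345,-0.001],[0,0,0],-1],[[-0.03,-0.0345,-0.001],[0,0,0],-1],[[-0.03,-0.0345,-0.001],[0,0,0],-1],[[-0.03,-0.0345,-0.001],[0,0,0],-1],[[-0.03,-0.0345,-0.001],[0,0,0],-1],[[-0.03,-0.0345,-0.001],[0,0,0],-1],[[-0.03,-0.0345,-0.001],[0,0,0],-1]]'
python3 -m inch '[[[-0.03,-0.0345,-0.001],[0,0,0.1],-1],[[0,0,-0.01],[0,0,0.145],-1],[[0,0,0],[0,0,0.145],-1],[[0,0,0],[0,0,0.145],-1],[[0,0,0],[0,0,0.145],-1],[[0,0,0],[0,0,0.145],-1],[[0,0,0],[0,0,0.145],-1],[[0,0,0],[0,0,0.145],-1]]'
python3 -m inch '[[[0,0,0],[0,0,0.145],-1],[[0,0,0],[0,0,0.145],-1],[[0,0,0],[0,0,0.145],-1],[[0,0,0],[0,0,0.145],-1],[[0,0,0],[0,0,0.145],-1],[[0,0,0],[0,0,0.145],-1],[[0,0,0],[0,0,0.145],-1],[[0,0,0],[0,0,0.145],-1]]'
python3 -c "
from h import *
go(.505,-.359,.2,-1.571)"
```

```text
time: 0.85
tool_pos: [0.3115, 0.2038, 0.1832]
orientation: [0.193, 0.981, 0.0, 0.0]
wrist_force: [1.1, -0.1, 0.4]
gripper_width: 0.0939
finger_force: 0.0
time: 1.55
tool_pos: [0.4141, -0.0997, 0.1902]
orientation: [0.194, 0.981, 0.0, 0.0]
wrist_force: [1.0, 0.9, 0.6]
gripper_width: 0.094
finger_force: 0.0
time: 2.35
tool_pos: [0.4285, -0.1409, 0.201]
orientation: [0.686, 0.728, -0.0, -0.0]
wrist_force: [-0.1, 0.5, -0.2]
gripper_width: 0.094
finger_force: 0.0
time: 3.15
tool_pos: [0.4285, -0.1409, 0.201]
orientation: [0.972, 0.233, -0.0, -0.0]
wrist_force: [0.2, 0.4, -0.2]
gripper_width: 0.0939
finger_force: 0.0
t3.15 pos [ 0.4285 -0.1409  0.201 ] yaw -1.100 q6 0.701 tilt [-4.e-04  1.e-04 -1.e+00] F [ 0.2  0.4 -0.2] w 0.0939 | tool delta [-0.0307  0.2291  0.0009] turn z 0.471
```

```bash
python3 -m inch '[[[0,0,0],[0,0,0.12],-1],[[0,0,0],[0,0,0.12],-1],[[0,0,0],[0,0,0.12],-1],[[0,0,0],[0,0,0.111],-1],[[0.01,0.03,0],[0,0,0],-1],[[0.013,0.04,0],[0,0,0],-1],[[0.013,0.04,0],[0,0,0],-1]]'
python3 -m inch '[[[0.013,0.04,0],[0,0,0],-1],[[0.013,0.04,0],[0,0,0],-1],[[0.0145,0.028,0],[0,0,0],-1],[[0,0,0],[0,0,0],-1],[[0,0,0],[0,0,0],-1]]'
python3 -c "
from h import *
snap('wrist','w1.png')
go(.505,-.359,.088,-1.571)"
```

```text
time: 3.85
tool_pos: [0.4656, -0.252, 0.2012]
orientation: [1.0, 0.003, 0.0, 0.0]
wrist_force: [0.2, 0.2, 0.6]
gripper_width: 0.0943
finger_force: 0.0
time: 4.35
tool_pos: [0.5061, -0.3584, 0.2003]
orientation: [1.0, 0.003, -0.001, -0.001]
wrist_force: [1.3, 0.0, 0.2]
gripper_width: 0.094
finger_force: 0.0
t4.40 pos [ 0.5061 -0.3579  0.2008] yaw -1.565 q6 0.890 tilt [-6.e-04  5.e-04 -1.e+00] F [-0.  -0.4  0.8] w 0.0941 | tool delta [-0.0011  0.0011  0.1128] turn z 0.006
```

View pics/w1.png

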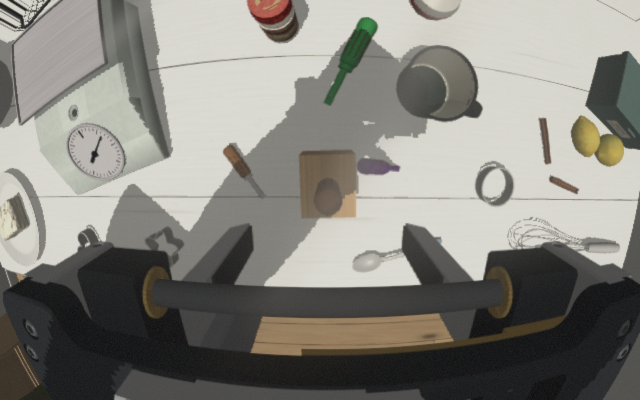

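```bash
python3 -c "
from h import *
print(atz('w1',327,204,.14),atz('w1',328,184,.074))
print(atz('w1',300,151,.062),atz('w1',355,151,.062),atz('w1',355,218,.062))
print('hole',atz('w1',74,113,.078),tri(('top',220.7,190.5),('w1',74,113)))
im=cv2.imread('pics/w1.png');cv2.imwrite('pics/w1c.png',np.hstack([cv2.resize(np.clip(im[y:y+80,x:x+80]*1.6,0,255).astype('uint8'),(400,400),interpolation=cv2.INTER_CUBIC) for x,y in((288,145),(40,85))]))
"
```

```text
[ 0.50512355 -0.36000762  0.14      ] [ 0.51080985 -0.36101703  0.074     ]
[ 0.54624332 -0.32949052  0.062     ] [ 0.54645672 -0.39121026  0.062     ] [ 0.46810193 -0.39291663  0.062     ]
hole [ 0.61457446 -0.01406871  0.078     ] [ 0.61551657 -0.00896023  0.07327042]
```

View pics/w1c.png

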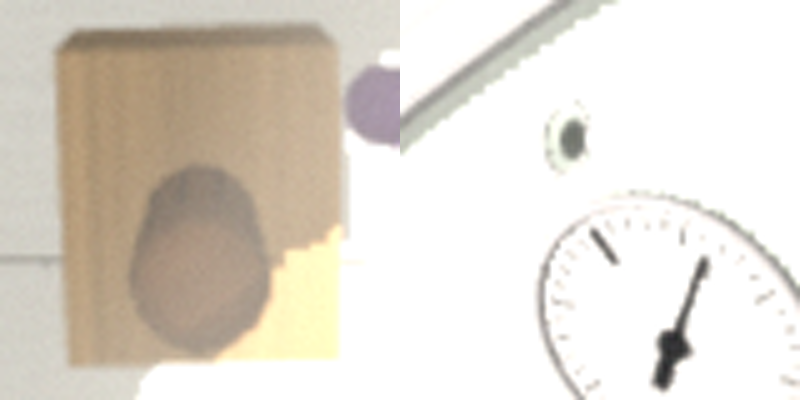

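```bash
python3 -m inch '[[[0.001,0.001,0.03],[0,0,0],-1],[[0,0,0.035],[0,0,0],-1],[[0,0,0.03],[0,0,0],-1],[[0,0,0.018],[0,0,0],-1],[[0,0,0],[0,0,0],0.3],[[0,0,0],[0,0,0],0.3]]'
python3 -m inch '[[[0,0,0],[0,0,0],1],[[0,0,0],[0,0,0],1],[[0,0,0],[0,0,0],1],[[0,0,0],[0,0,0],1],[[0,0,0],[0,0,0],1],[[0,0,0],[0,0,0],1],[[0,0,0],[0,0,0],1],[[0,0,0],[0,0,0],1]]'
python3 -c "
from h import *
go(.507,-.359,.088,-1.571)"
```

```text
time: 5.0
tool_pos: [0.5076, -0.3591, 0.0894]
orientation: [1.0, 0.003, 0.0, 0.0]
wrist_force: [-0.7, -0.2, 0.7]
gripper_width: 0.0814
finger_force: 0.0
time: 5.8
tool_pos: [0.5074, -0.3595, 0.0881]
orientation: [1.0, 0.003, -0.0, -0.0]
wrist_force: [0.1, 0.1, 0.2]
gripper_width: 0.0242
finger_force: 30.0
t5.80 pos [ 0.5074 -0.3595  0.0881] yaw -1.565 q6 0.890 tilt [-0.  0. -1.] F [0.1 0.1 0.2] w 0.0242 | tool delta [-0.0004 -0.0005  0.0001] turn z 0.006
```

```bash
python3 -m inch '[[[0,0,-0.03],[0,0,0],1],[[0,0,-0.03],[0,0,0],1],[[0,0,-0.03],[0,0,0],1],[[0,0,-0.022],[0,0,0],1],[[0,0,0],[0,0,0],1],[[0,0,0],[0,0,0],1]]'
python3 -c "
from h import *
snap('wrist','w2.png')
go(.507,-.359,.2,-1.571)
im=cv2.imread('pics/w2.png');
d=dict(np.load('pics/w2.npz'));H=np.linalg.inv(d['hand_eye']);foc=200/np.tan(np.radians(d['fovy'])/2)
for z in (-.052,.026,.076):
  c=H@[0,0,z,1];r=np.hypot(c[0],c[1]);print(z,np.array([d['cx'],d['cy']])+c[:2]/r*np.arctan2(r,c[2])*foc)
cv2.imwrite('pics/w2c.png',cv2.resize(np.clip(im[120:270,250:400]*1.6,0,255).astype('uint8'),(600,600),interpolation=cv2.INTER_CUBIC))
"
```

```text
time: 6.4
tool_pos: [0.5071, -0.3594, 0.1992]
orientation: [1.0, 0.003, -0.0, -0.0]
wrist_force: [0.0, -0.5, -0.8]
gripper_width: 0.0245
finger_force: 30.0
t6.45 pos [ 0.507  -0.3592  0.1985] yaw -1.565 q6 0.890 tilt [-0.0016  0.0013 -1.    ] F [-0.2  0.6 -1.5] w 0.0246 | tool delta [ 0.     -0.0002 -0.0015] turn z 0.006
-0.052 [323.98155972 253.27240539]
0.026 [324.90670556 213.71122935]
0.076 [325.25738135 198.94033965]
```

View pics/w2c.png

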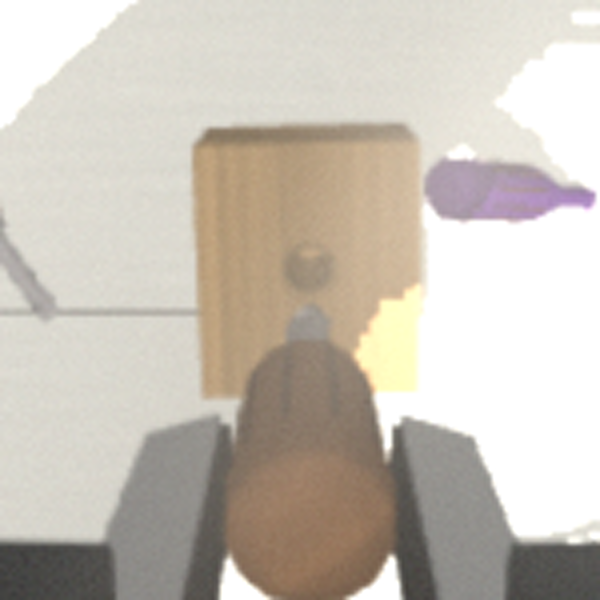

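The driver is held straight. The stand hole shows at about (327.2,186.8) and the blade tip at about (326.8,196). With the camera at the same height above it, the screw mouth should appear at the hole's pixel.

```bash
python3 -m inch '[[[0.008,-0.026,-0.008],[0,0,0],1],[[0.0135,-0.0434,-0.008],[0,0,0],1],[[0.0135,-0.0434,0],[0,0,0],1],[[0.0135,-0.0434,0],[0,0,0],1],[[0.0135,-0.0434,0],[0,0,0],1],[[0.0135,-0.0434,0],[0,0,0],1],[[0.0135,-0.0434,0],[0,0,0],1],[[0.0135,-0.0434,0],[0,0,0],1]]'
python3 -m inch '[[[0.005,-0.017,0],[0,0,0],1],[[0,0,0],[0,0,0],1],[[0,0,0],[0,0,0],1],[[0,0,0],[0,0,0],1]]'
python3 -c "
from h import *
snap('wrist','w3.png')
print('hole est',atz('w2',327.25,186.75,.062))
go(.615,-.012,.2145,-1.565)
im=cv2.imread('pics/w3.png');
cv2.imwrite('pics/w3c.png',cv2.resize(np.clip(im[100:250,250:400]*1.2,0,255).astype('uint8'),(600,600),interpolation=cv2.INTER_CUBIC))
"
```

```text
time: 7.25
tool_pos: [0.6077, -0.0272, 0.2144]
orientation: [1.0, 0.003, -0.001, -0.0]
wrist_force: [1.1, -0.4, -0.2]
gripper_width: 0.0241
finger_force: 30.0
time: 7.65
tool_pos: [0.6125, -0.0136, 0.2157]
orientation: [1.0, 0.002, -0.0, 0.0]
wrist_force: [0.5, -0.2, -0.3]
gripper_width: 0.0245
finger_force: 30.0
hole est [ 0.50666808 -0.36125257  0.062     ]
t7.70 pos [ 0.6126 -0.0136  0.2159] yaw -1.567 q6 1.485 tilt [-4.e-04 -1.e-04 -1.e+00] F [-0.2 -0.6 -0.9] w 0.0242 | tool delta [ 0.0024 -0.0016  0.0014] turn z -0.002
```

View pics/w3c.png

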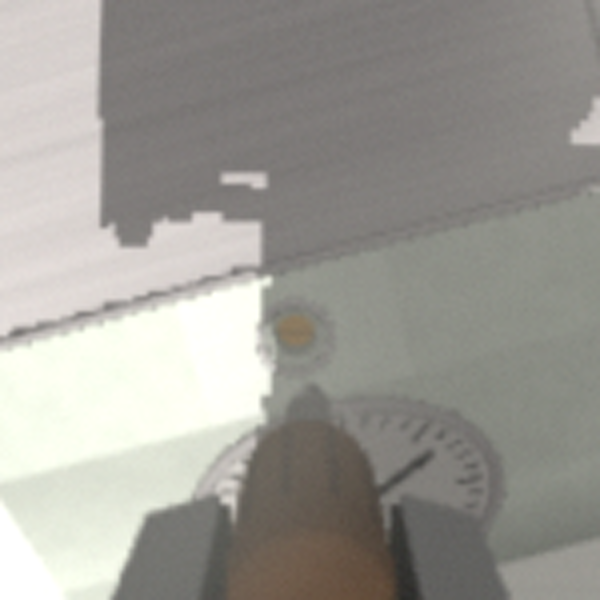

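```bash
python3 -c "
from h import *
m=atz('w3',324.2,184.25,.078); print(m); t=m+[.0007,.0017,0]; print(t)
go(t[0],t[1],.2145,-2.45)
# slot of scale y axis
"
```

```text
[ 0.61482051 -0.01205834  0.078     ]
[ 0.61552051 -0.01035834  0.078     ]
t7.70 pos [ 0.6126 -0.0136  0.2159] yaw -1.567 q6 1.485 tilt [-4.e-04 -1.e-04 -1.e+00] F [-0.2 -0.6 -0.9] w 0.0242 | tool delta [ 0.003  -0.0032  0.0014] turn z 0.883
```

```bash
python3 -m inch '[[[0.0028,-0.0032,0],[0,0,0],1],[[0,0,0],[0,0,0.138],1],[[0,0,0],[0,0,0.138],1],[[0,0,0],[0,0,0.138],1],[[0,0,0],[0,0,0.138],1],[[0,0,0],[0,0,0.138],1],[[0,0,0],[0,0,0.138],1],[[0,0,0],[0,0,0],1]]'
python3 -c "
from h import *
go(.6153,-.0103,.151,-2.4)"
```

```text
time: 8.5
tool_pos: [0.6157, -0.0093, 0.2162]
orientation: [0.916, -0.401, 0.0, -0.0]
wrist_force: [-0.0, -0.5, -1.2]
gripper_width: 0.0243
finger_force: 30.0
t8.50 pos [ 0.6157 -0.0093  0.2162] yaw -2.396 q6 2.321 tilt [ 2.e-04 -0.e+00 -1.e+00] F [-0.  -0.5 -1.2] w 0.0243 | tool delta [0.0004 0.001  0.0652] turn z 0.004
```

```bash
python3 -m inch '[[[0.0004,0.001,0.03],[0,0,0],1],[[0,0,0.025],[0,0,0],1],[[0,0,0.01],[0,0,0],1],[[0,0,0],[0,0,0],1],[[0,0,0],[0,0,0],1]]'
python3 -m inch '[[[0,0,0.003],[0,0,0],1],[[0,0,0.003],[0,0,0],1],[[0,0,0.002],[0,0,0],1],[[0,0,0],[0,0,0],1],[[0,0,0],[0,0,0],1]]'
python3 -c "
from h import *
go(.6153,-.0103,.151,-2.4)"
```

```text
time: 9.0
tool_pos: [0.6157, -0.01, 0.1523]
orientation: [0.917, -0.399, 0.001, -0.0]
wrist_force: [0.9, -0.0, -1.1]
gripper_width: 0.0243
finger_force: 30.0
time: 9.5
tool_pos: [0.6151, -0.0099, 0.1431]
orientation: [0.917, -0.4, -0.0, 0.0]
wrist_force: [0.6, -2.0, -1.2]
gripper_width: 0.024
finger_force: 30.0
t9.50 pos [ 0.6151 -0.0099  0.1431] yaw -2.393 q6 2.317 tilt [-2.e-04 -2.e-04 -1.e+00] F [ 0.6 -2.  -1.2] w 0.0240 | tool delta [ 0.0004  0.0001 -0.0079] turn z 0.007
```

```bash
for i in 1 ; do python3 -m inch '[[[0,0,0.0015],[0,0,0],1],[[0,0,0.0015],[0,0,0],1],[[0,0,0],[0,0,0],1],[[0,0,0],[0,0,0],1]]' | grep -E "pos|force"
python3 -m inch '[[[0,0,0.001],[0,0,0],1],[[0,0,0],[0,0,0],1],[[0,0,0],[0,0,0],1]]'| grep -E "pos|force"
python3 -m inch '[[[0,0,0.001],[0,0,0],1],[[0,0,0],[0,0,0],1],[[0,0,0],[0,0,0],1]]'| grep -E "pos|force"; done
```

```text
tool_pos: [0.6151, -0.0099, 0.1399]
wrist_force: [-0.7, -2.5, -1.6]
finger_force: 30.0
tool_pos: [0.6152, -0.0098, 0.1391]
wrist_force: [-0.1, -2.3, -1.4]
finger_force: 30.0
tool_pos: [0.6151, -0.0098, 0.1381]
wrist_force: [0.5, -1.8, -0.8]
finger_force: 30.0
```

```bash
python3 -m inch '[[[0.0004,0.0003,0.001],[0,0,0],1],[[0,0,0],[0,0,0],1],[[0,0,0],[0,0,0],1]]'| grep -E "pos|wr"
python3 -m inch '[[[0,0,0.001],[0,0,0],1],[[0,0,0],[0,0,0],1],[[0,0,0],[0,0,0],1]]'| grep -E "pos|wr"
python3 -m inch '[[[0,0,0.001],[0,0,0],1],[[0,0,0],[0,0,0],1],[[0,0,0],[0,0,0],1]]'| grep -E "pos|wr"
```

```text
tool_pos: [0.6152, -0.0103, 0.1371]
wrist_force: [-0.5, -1.5, -0.6]
tool_pos: [0.6152, -0.0103, 0.1361]
wrist_force: [0.1, -1.2, -1.4]
tool_pos: [0.6152, -0.0103, 0.1351]
wrist_force: [0.5, -2.1, -0.7]
```

```bash
python3 -m inch '[[[0,0,0.001],[0,0,0],1],[[0,0,0],[0,0,0],1],[[0,0,0],[0,0,0],1]]'| grep -E "pos|wr"
python3 -m inch '[[[0,0,0.001],[0,0,0],1],[[0,0,0],[0,0,0],1],[[0,0,0],[0,0,0],1]]'| grep -E "pos|wr"
```

```text
tool_pos: [0.6153, -0.0103, 0.1342]
wrist_force: [0.1, -1.2, 1.1]
tool_pos: [0.6153, -0.0103, 0.1332]
wrist_force: [-0.3, -1.4, 1.1]
```

```bash
python3 -m inch '[[[0,0,0.0005],[0,0,0],1],[[0,0,0],[0,0,0],1],[[0,0,0],[0,0,0],1]]'| grep -E "pos|wr"
python3 -m inch '[[[0,0,0],[0,0,-0.06],1],[[0,0,0],[0,0,-0.06],1],[[0,0,0],[0,0,-0.06],1],[[0,0,0],[0,0,-0.06],1],[[0,0,0],[0,0,-0.06],1]]'| grep -E "pos|wr"
python3 -c "
from h import *
print(sense()['moment']);go(0,0,0)"
```

```text
tool_pos: [0.6153, -0.0103, 0.1328]
wrist_force: [-0.5, -0.9, 2.5]
tool_pos: [0.6154, -0.0103, 0.1328]
wrist_force: [1.0, -0.6, 2.1]
[-0.15490278  0.00193872 -0.07841081]
t12.80 pos [ 0.6154 -0.0103  0.1328] yaw -2.091 q6 2.014 tilt [ 5.e-04  1.e-04 -1.e+00] F [ 1.  -0.6  2.1] w 0.0244 | tool delta [-0.5393  0.2968  0.1325] turn z None
```

```bash
for i in 1; do
python3 -m inch '[[[0,0,0],[0,0,-0.06],1],[[0,0,0],[0,0,-0.06],1],[[0,0,0],[0,0,-0.06],1],[[0,0,0],[0,0,-0.06],1],[[0,0,0],[0,0,-0.06],1]]'| grep -E "wr"
python3 -c "
from h import *
print(sense()['moment'][2])"
python3 -m inch '[[[0,0,0],[0,0,-0.06],1],[[0,0,0],[0,0,-0.06],1],[[0,0,0],[0,0,-0.06],1],[[0,0,0],[0,0,-0.06],1],[[0,0,0],[0,0,-0.06],1]]'| grep -E "wr"
python3 -c "
from h import *
print(sense()['moment'][2]);go(0,0,0)"; done
```

```text
wrist_force: [1.6, 0.6, 3.4]
-0.03100938759226983
wrist_force: [1.0, 0.9, 3.4]
-0.005374818818042936
t13.80 pos [ 0.6155 -0.01    0.1329] yaw -1.490 q6 1.414 tilt [ 1.e-03  5.e-04 -1.e+00] F [1.  0.9 3.4] w 0.0242 | tool delta [-0.6129 -0.0593  0.1323] turn z None
```

```bash
python3 -m inch '[[[0,0,0],[0,0,-0.08],1],[[0,0,0],[0,0,-0.08],1],[[0,0,0],[0,0,-0.08],1],[[0,0,0],[0,0,-0.08],1],[[0,0,0],[0,0,-0.08],1]]'| grep -E "wr"
python3 -m inch '[[[0,0,0],[0,0,-0.06],1],[[0,0,0],[0,0,-0.06],1],[[0,0,0],[0,0,-0.06],1],[[0,0,0],[0,0,-0.06],1],[[0,0,0],[0,0,-0.06],1]]'| grep -E "wr"
python3 -c "
from h import *
print(sense()['moment'][2]);go(0,0,0)"
```

```text
wrist_force: [1.0, 1.1, 4.2]
wrist_force: [0.2, 2.0, 2.4]
-0.038498356224780664
t14.80 pos [ 0.6155 -0.0098  0.1329] yaw -0.790 q6 0.714 tilt [ 7.e-04  9.e-04 -1.e+00] F [0.2 2.  2.4] w 0.0244 | tool delta [-0.4306 -0.4399  0.1324] turn z None
```

```bash
python3 -m inch '[[[0,0,0],[0,0,-0.06],1],[[0,0,0],[0,0,-0.06],1],[[0,0,0],[0,0,-0.06],1],[[0,0,0],[0,0,-0.06],1],[[0,0,0],[0,0,-0.06],1]]'| grep -E "wr"
python3 -c "
from h import *
print(sense()['moment'][2])"
python3 -m inch '[[[0,0,0],[0,0,-0.06],1],[[0,0,0],[0,0,-0.06],1],[[0,0,0],[0,0,-0.06],1],[[0,0,0],[0,0,-0.06],1],[[0,0,0],[0,0,-0.06],1]]'| grep -E "wr"
python3 -c "
from h import *
print(sense()['moment'][2]);go(0,0,0)"
```

```text
wrist_force: [-0.0, 1.0, 3.8]
-0.026413330283224
wrist_force: [0.3, 2.0, 3.0]
-0.0605381558875111
t15.80 pos [ 0.6153 -0.0097  0.1328] yaw -0.190 q6 0.114 tilt [ 3.0e-04  1.1e-03 -1.0e+00] F [0.3 2.  3. ] w 0.0244 | tool delta [-0.1071 -0.606   0.1326] turn z None
```

```bash
python3 -m inch '[[[0,0,0],[0,0,-0.06],1],[[0,0,0],[0,0,-0.06],1],[[0,0,0],[0,0,-0.06],1],[[0,0,0],[0,0,-0.06],1],[[0,0,0],[0,0,-0.06],1]]'| grep -E "wr"
python3 -c "
from h import *
print(sense()['moment'][2])"
python3 -m inch '[[[0,0,0],[0,0,-0.06],1],[[0,0,0],[0,0,-0.06],1],[[0,0,0],[0,0,-0.06],1],[[0,0,0],[0,0,-0.06],1],[[0,0,0],[0,0,-0.06],1]]'| grep -E "wr"
python3 -c "
from h import *
print(sense()['moment'][2]);go(0,0,0)"
```

```text
wrist_force: [0.6, 1.9, -1.0]
-0.018229932463303476
wrist_force: [-0.1, 2.7, -0.1]
0.024905084955438986
t16.80 pos [ 0.6149 -0.0096  0.1322] yaw 0.410 q6 -0.486 tilt [-0.001   0.0013 -1.    ] F [-0.1  2.7 -0.1] w 0.0242 | tool delta [ 0.2535 -0.5602  0.1328] turn z None
```

```bash
python3 -m inch '[[[0.0004,0.0002,0.001],[0,0,0],1],[[0,0,0.0005],[0,0,0],1],[[0,0,0],[0,0,0],1]]'| grep -E "pos|wr"
python3 -c "
from h import *
go(0,0,0); print(sense()['moment'][2])
a=snap('wrist','w4.png')['pixels'];b=snap('top','t4.png')['pixels'];c=snap('scene','s4.png')['pixels']
o=np.zeros((600,800,3),'uint8')
o[:400,:640]=a;f=lambda im,x,y:cv2.resize(im[y:y+66,x:x+80],(240,200))
o[400:,0:240]=f(b,190,180);o[400:,250:490]=f(c,225,140)
cv2.imwrite('pics/m4.png',np.clip(o[:,:,::-1]*1.5,0,255))
"
```

```text
tool_pos: [0.6152, -0.0096, 0.1309]
wrist_force: [-0.3, 2.0, -0.3]
t17.10 pos [ 0.6152 -0.0096  0.1309] yaw 0.406 q6 -0.481 tilt [-3.e-04  5.e-04 -1.e+00] F [-0.3  2.  -0.3] w 0.0244 | tool delta [ 0.2515 -0.5614  0.1311] turn z None
-0.003425355840915808[ WARN:0@2.363] global loadsave.cpp:1063 imwrite_ Unsupported depth image for selected encoder is fallbacked to CV_8U.
```

View pics/m4.png

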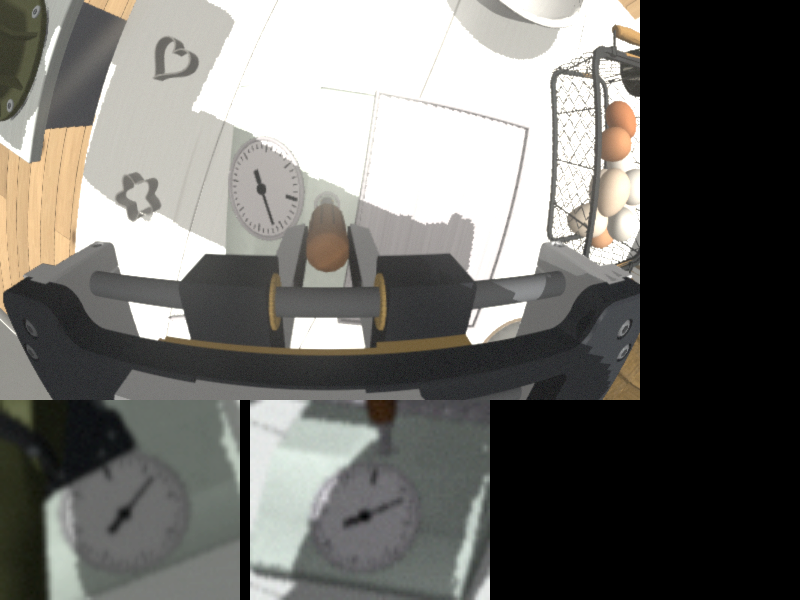

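The blade has dropped in. In the wrist view the dial centre is at (262,188), the zero mark at (291,197) and the pointer tip at (272,222), so the pointer reads about +0.95. I'll turn part of the way and measure on a rectified dial.

```bash
python3 -m inch '[[[0,0,0],[0,0,-0.08],1],[[0,0,0],[0,0,-0.08],1],[[0,0,0],[0,0,-0.08],1],[[0,0,0],[0,0,-0.08],1],[[0,0,0],[0,0,-0.08],1],[[0,0,0],[0,0,0],1]]'| grep -E "pos|wr"
cat > dial.py <<'E'
from h import *
C=tri(('w1',95,154),('top',231,217.7),('w4',262,188)); yaw=.27
def proj(f,X):
    d=dict(np.load('pics/'+f+'.npz')); H=d['hand_eye']; T=Ro.from_quat(d['ori']).as_matrix(); foc=200/np.tan(np.radians(d['fovy'])/2)
    p=((X-d['pos'])@T-H[:3,3])@H[:3,:3]; r=np.hypot(p[:,0],p[:,1]); th=np.arctan2(r,p[:,2])
    return np.stack([d['cx']+p[:,0]/r*th*foc,d['cy']+p[:,1]/r*th*foc],1)
def rect(f,slope,N=300,R=.06,C=C):
    up=np.array([np.cos(slope)*np.cos(yaw),np.cos(slope)*np.sin(yaw),np.sin(slope)]); rt=np.array([np.sin(yaw),-np.cos(yaw),0])
    v,u=np.mgrid[0:N,0:N]; a=(u-N/2)/(N/2)*R; b=-(v-N/2)/(N/2)*R
    X=C+a[...,None]*rt+b[...,None]*up
    uv=proj(f,X.reshape(-1,3)).reshape(N,N,2).astype('float32')
    return cv2.remap(cv2.imread('pics/'+f+'.png'),uv[...,0],uv[...,1],cv2.INTER_CUBIC)
E
python3 -c "
from dial import *
snap('wrist','w5.png'); go(0,0,0); print(C,sense()['moment'][2])
t=lambda s:rect('w4',s)
a=np.hstack([rect('w4',.3),rect('w5',.3)]);
b=np.hstack([rect('w4',.5),rect('w5',.5)])
cv2.imwrite('pics/r5.png',np.clip(np.vstack([a,b])*1.5,0,255).astype('uint8'))"
```

```text
tool_pos: [0.6151, -0.0097, 0.131]
wrist_force: [-0.3, 3.6, -1.3]
t17.90 pos [ 0.6151 -0.0097  0.131 ] yaw 0.805 q6 -0.881 tilt [-4.e-04  4.e-04 -1.e+00] F [-1.1  2.8 -1.1] w 0.0240 | tool delta [ 0.4501 -0.4193  0.1312] turn z None
[ 0.55351048 -0.02630738  0.05010839] -0.03554014852349818
```

View pics/r5.png

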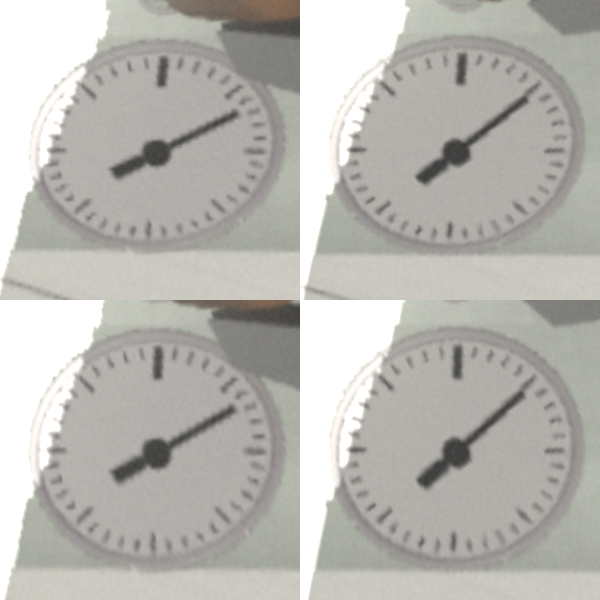

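Rectified at slope 0.5 the dial is round. The pointer moved from about 1.04 to 0.82 rad, so the slot play is taken up.

```bash
python3 -m inch '[[[0,0,0],[0,0,-0.09],1],[[0,0,0],[0,0,-0.09],1],[[0,0,0],[0,0,-0.09],1],[[0,0,0],[0,0,-0.09],1],[[0,0,0],[0,0,-0.09],1],[[0,0,0],[0,0,-0.09],1],[[0,0,0],[0,0,-0.09],1],[[0,0,0],[0,0,0],1]]'| grep -E "pos|wr"
cat >> dial.py <<'E'
def angle(f):
    g=cv2.cvtColor(rect(f,.5,600),cv2.COLOR_BGR2GRAY).astype(float)
    m=(g<0.5*np.median(g[200:400,200:400])).astype('uint8')
    # hub: erode away the thin parts
    h=cv2.morphologyEx(m[240:360,240:380],cv2.MORPH_OPEN,np.ones((19,19))); ys,xs=np.nonzero(h); c=np.array([xs.mean()+240,ys.mean()+240])
    P=cv2.warpPolar(g,(260,1440),tuple(c),260,cv2.INTER_LINEAR)  # rows: angle cw from +x, 0.25deg
    def pk(r0,r1,w=None):
        s=P[:,r0:r1].mean(1); s=np.median(s)-s; a=np.arange(1440)*.25+90; a=(a+180)%360-180
        if w: s=np.where(abs(a-w[0])<w[1],s,0)
        i=s.argmax(); k=abs((a-a[i]+180)%360-180)<5; wt=np.clip(s[k]-s[i]/2,0,None)
        return a[i]+np.average((a[k]-a[i]+180)%360-180,weights=wt),s[i]
    p=pk(60,120); tl=pk(40,80,((p[0]+360)%360-180,15)); z=pk(165,205,(0,12))
    print(f,'hub',c,'pointer',p,'tail',tl,'zero',z,'=> rad',np.radians(p[0]-z[0]))
E
python3 -c "
from dial import *
snap('wrist','w6.png'); go(0,0,0)
for f in('w4','w5','w6'):angle(f)"
```

```text
tool_pos: [0.615, -0.0098, 0.131]
wrist_force: [-2.1, 3.2, -1.1]
t18.75 pos [ 0.615  -0.0098  0.131 ] yaw 1.433 q6 -1.509 tilt [-6.e-04  2.e-04 -1.e+00] F [-1.7  3.6 -0.9] w 0.0242 | tool delta [ 0.6105 -0.0746  0.1314] turn z None
w4 hub [307.0652921  309.54381443] pointer (np.float64(59.529395476739175), np.float64(64.72372233072917)) tail (np.float64(-121.67952077424812), np.float64(70.417138671875)) zero (np.float64(2.5527062823439124), np.float64(60.1654541015625)) => rad 0.9944308233276729
w5 hub [304.33796882 311.17656974] pointer (np.float64(48.03280503118265), np.float64(71.23763834635417)) tail (np.float64(-132.99413096323877), np.float64(72.9839111328125)) zero (np.float64(3.0612940410042184), np.float64(64.74105224609374)) => rad 0.7849009363754289
w6 hub [307.96432553 313.66703828] pointer (np.float64(10.795286734109448), np.float64(68.736669921875)) tail (np.float64(-170.74106848510718), np.float64(74.94672851562501)) zero (np.float64(0.9879724233543132), np.float64(59.62961425781249)) => rad 0.17116992550063545
```

```bash
python3 -m inch '[[[0,0,0],[0,0,-0.08],1],[[0,0,0],[0,0,-0.08],1],[[0,0,0],[0,0,0],1],[[0,0,0],[0,0,0],1]]'| grep -E "pos|wr"
python3 -c "
from dial import *
snap('wrist','w7.png'); go(0,0,0)
angle('w7')
cv2.imwrite('pics/r7.png',np.clip(rect('w7',.5,600)*1.5,0,255).astype('uint8'))"
```

```text
tool_pos: [0.6151, -0.0099, 0.131]
wrist_force: [-1.7, 3.9, -0.9]
t19.20 pos [ 0.6151 -0.0098  0.1311] yaw 1.593 q6 -1.669 tilt [-4.e-04  1.e-04 -1.e+00] F [-2.6  3.5  0.7] w 0.0243 | tool delta [0.6147 0.0235 0.1313] turn z None
w7 hub [310.03998491 314.44964164] pointer (np.float64(1.118821047007862), np.float64(65.00041503906249)) tail (np.float64(-174.828990037653), np.float64(74.1384033203125)) zero (np.float64(0.31182336802641836), np.float64(58.15093994140625)) => rad 0.014084766554178427
```

View pics/r7.png

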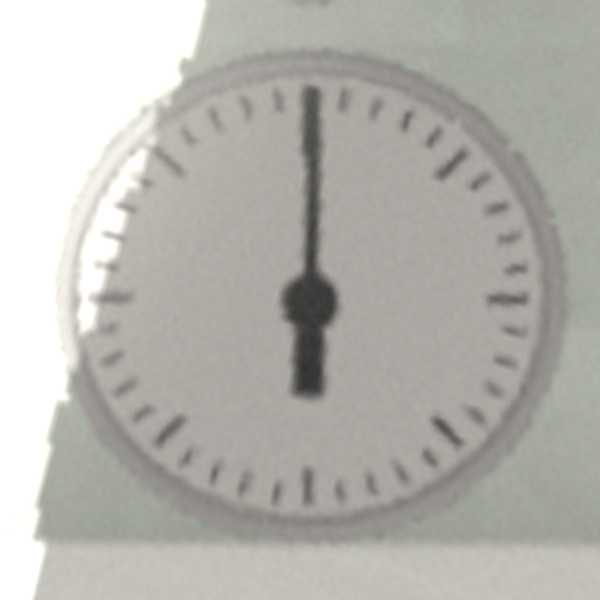

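The pointer is on the zero mark. I'll hold briefly, ease the blade off the slot wall within the play, lift, and rotate back to the grasp yaw.

```bash
python3 -m inch '[[[0,0,0],[0,0,0],1],[[0,0,0],[0,0,0],1],[[0,0,0],[0,0,0.06],1],[[0,0,-0.004],[0,0,0],1],[[0,0,-0.01],[0,0,0],1],[[0,0,-0.02],[0,0,0],1],[[0,0,-0.025],[0,0,0],1],[[0,0,-0.026],[0,0,0],1]]'| grep -E "pos|wr"
python3 -m inch '[[[0,0,0],[0,0,0.145],1],[[0,0,0],[0,0,0.145],1],[[0,0,0],[0,0,0.145],1],[[0,0,0],[0,0,0.145],1],[[0,0,0],[0,0,0.145],1],[[0,0,0],[0,0,0.145],1],[[0,0,0],[0,0,0.145],1],[[0,0,0],[0,0,0.145],1]]'| grep -E "pos|wr"
python3 -m inch '[[[0,0,0],[0,0,0.145],1],[[0,0,0],[0,0,0.145],1],[[0,0,0],[0,0,0.145],1],[[0,0,0],[0,0,0.145],1],[[0,0,0],[0,0,0.145],1],[[0,0,0],[0,0,0.145],1],[[0,0,0],[0,0,0.145],1],[[0,0,0],[0,0,0.145],1]]'| grep -E "pos|wr"
python3 -c "
from h import *
go(.5074,-.3595,.2,-1.565)"
```

```text
tool_pos: [0.6157, -0.0106, 0.2184]
wrist_force: [-0.1, 0.4, -0.5]
tool_pos: [0.6159, -0.0106, 0.2176]
wrist_force: [0.5, -0.5, -0.8]
tool_pos: [0.6159, -0.0106, 0.2176]
wrist_force: [-0.4, 0.2, -1.7]
t21.60 pos [ 0.6159 -0.0106  0.2176] yaw -0.788 q6 0.712 tilt [ 0.0026 -0.0013 -1.    ] F [-0.4  0.2 -1.7] w 0.0243 | tool delta [-0.3229  0.1709  0.0178] turn z 0.777
```

```bash
python3 -m inch '[[[0,0,0],[0,0,0.13],1],[[0,0,0],[0,0,0.13],1],[[0,0,0],[0,0,0.13],1],[[0,0,0],[0,0,0.13],1],[[0,0,0],[0,0,0.13],1],[[0,0,0],[0,0,0.127],1],[[-0.0065,0.02,0],[0,0,0],1],[[-0.013,0.041,0],[0,0,0],1]]'| grep -E "pos|wr"
python3 -m inch '[[[-0.013,0.041,0],[0,0,0],1],[[-0.013,0.041,0],[0,0,0],1],[[-0.013,0.041,0],[0,0,0],1],[[-0.013,0.041,0],[0,0,0],1],[[-0.013,0.041,0],[0,0,0],1],[[-0.013,0.041,0.0],[0,0,0],1],[[-0.013,0.041,0],[0,0,0],1],[[0,0,0.01],[0,0,0],1]]'| grep -E "pos|wr"
python3 -m inch '[[[0,0,0],[0,0,0],1],[[0,0,0],[0,0,0],1]]'| grep -E "pos|wr"
python3 -c "
from h import *
go(.5074,-.3595,.155,-1.565)"
```

```text
tool_pos: [0.5971, -0.0706, 0.2174]
wrist_force: [1.4, -1.5, -0.2]
tool_pos: [0.507, -0.3645, 0.2082]
wrist_force: [0.3, -0.1, -0.8]
tool_pos: [0.5089, -0.3586, 0.2068]
wrist_force: [-0.0, 0.3, -1.3]
t23.40 pos [ 0.5089 -0.3586  0.2068] yaw -1.559 q6 0.886 tilt [ 5.e-04 -7.e-04 -1.e+00] F [-0.   0.3 -1.3] w 0.0247 | tool delta [-0.0015  0.0008  0.0518] turn z 0.006
```

```bash
python3 -m inch '[[[-0.0015,0.0008,0],[0,0,0.006],1],[[0,0,0.025],[0,0,0],1],[[0,0,0.025],[0,0,0],1],[[0,0,0.01],[0,0,0],1],[[0,0,0],[0,0,0],1],[[0,0,0],[0,0,0],1],[[0,0,0],[0,0,0],1]]'| grep -E "pos|wr"
python3 -c "
from h import *
go(.5074,-.3595,.12,-1.565)"
```

```text
tool_pos: [0.5076, -0.3601, 0.1477]
wrist_force: [-0.0, 0.3, -1.1]
t24.10 pos [ 0.5076 -0.3601  0.1477] yaw -1.566 q6 0.890 tilt [ 0.0017 -0.0014 -1.    ] F [-0.   0.3 -1.1] w 0.0242 | tool delta [-0.0002 -0.0007  0.0277] turn z -0.001
```

```bash
python3 -m inch '[[[0,-0.0006,0.004],[0,0,0],1],[[0,0,0.006],[0,0,0],1],[[0,0,0.006],[0,0,0],1],[[0,0,0.004],[0,0,0],1],[[0,0,0],[0,0,0],1]]'| grep -E "pos|wr"
python3 -m inch '[[[0,0,0.01],[0,0,0],1],[[0,0,0.01],[0,0,0],1],[[0,0,0.01],[0,0,0],1],[[0,0,0.005],[0,0,0],1],[[0,0,0],[0,0,0],1],[[0,0,0],[0,0,0],1]]'| grep -E "pos|wr"
python3 -c "
from h import *
go(.5074,-.3595,.0881,-1.565)"
```

```text
tool_pos: [0.5067, -0.3591, 0.1253]
wrist_force: [0.2, -0.3, 0.3]
tool_pos: [0.5071, -0.3593, 0.0913]
wrist_force: [-0.0, 0.2, -1.4]
t25.20 pos [ 0.5071 -0.3593  0.0913] yaw -1.566 q6 0.891 tilt [ 1.e-04 -0.e+00 -1.e+00] F [-0.   0.2 -1.4] w 0.0243 | tool delta [0.0003 0.0002 0.0032] turn z -0.001
```

```bash
python3 -m inch '[[[0,0,0.002],[0,0,0],1],[[0,0,0.001],[0,0,0],1],[[0,0,0],[0,0,0],1],[[0,0,0],[0,0,0],1]]'| grep -E "pos|wr"
python3 -m inch '[[[0,0,0.0005],[0,0,0],1],[[0,0,0],[0,0,0],1],[[0,0,0],[0,0,0],1]]'| grep -E "pos|wr"
```

```text
tool_pos: [0.507, -0.3593, 0.0882]
wrist_force: [-1.0, 0.4, -1.0]
tool_pos: [0.5072, -0.3594, 0.0881]
wrist_force: [-0.2, 0.8, 4.4]
```

Ferrule contact is felt at the original height, so I'll release and go up. The sideways opening clears the decoys because they are lower than the fingers.

```bash
python3 -m inch '[[[0,0,0],[0,0,0],0.4],[[0,0,0],[0,0,0],0],[[0,0,0],[0,0,0],0],[[0,0,0],[0,0,0],-0.5],[[0,0,0],[0,0,0],-0.5],[[0,0,0],[0,0,0],-0.5]]'| grep -E "pos|wr|wid"
python3 -m inch '[[[0,0,-0.02],[0,0,0],-0.5],[[0,0,-0.03],[0,0,0],-0.5],[[0,0,-0.03],[0,0,0],-0.5],[[0,0,-0.032],[0,0,0],-0.5],[[0,0,0],[0,0,0],-0.5],[[0,0,0],[0,0,0],-0.5]]'| grep -E "pos|wr|wid"
python3 -c "
from h import *
snap('wrist','w8.png');snap('scene','s8.png'); go(0,0,0)
for f in('w1','w8'):
  im=cv2.imread('pics/%s.png'%f); cv2.imwrite('pics/%s_c.png'%f,im[145:225,288:368])
a=cv2.imread('pics/w1.png')[145:225,288:368].astype(int);b=cv2.imread('pics/w8.png')[145:225,288:368].astype(int)
print('wrist diff',abs(a-b).mean(),cv2.phaseCorrelate(a.mean(2).astype('f4'),b.mean(2).astype('f4')))
a=cv2.imread('pics/scene.png').astype(int);b=cv2.imread('pics/s8.png').astype(int)
d=abs(a-b).max(2)
for n,(x,y) in dict(stand=(372,228),heart=(200,215),star=(257,238),spoon=(395,304),mug=(445,222),jar=(383,172),dial=(264,180)).items():
  print(n,(d[y-18:y+18,x-18:x+18]>35).sum())
i=b[202:246,362:388]; cv2.imwrite('pics/cmp.png',np.clip(np.hstack([cv2.resize(np.hstack([k[160:280,310:450]]).astype('uint8'),None,fx=2.8,fy=2.8,interpolation=2) for k in(a,b)])*1.6,0,255).astype('uint8'))
"
```

```text
tool_pos: [0.507, -0.3593, 0.0876]
wrist_force: [1.2, -0.7, -0.0]
gripper_width: 0.0649
tool_pos: [0.5071, -0.3593, 0.1998]
wrist_force: [0.2, 0.3, -1.7]
gripper_width: 0.0706
t27.20 pos [ 0.5066 -0.359   0.1983] yaw -1.566 q6 0.891 tilt [-0.0015  0.0012 -1.    ] F [ 0.2  0.  -0.4] w 0.0700 | tool delta [-0.5046 -0.3612  0.1995] turn z None
wrist diff 5.295260416666666 ((-0.6486082055011337, 1.0897370473590016), 0.9894932186603547)
stand 570
heart 171
star 891
spoon 0
mug 0
jar 77
dial 75
```

```bash
python3 -c "
from dial import *
angle('w1');angle('w8')
b=cv2.imread('pics/w8.png')[145:225,288:368].astype('f4').mean(2);a=cv2.imread('pics/w1.png')[145:225,288:368].astype('f4').mean(2)
r=cv2.matchTemplate(b,a[30:72,24:58],cv2.TM_CCOEFF_NORMED);print(cv2.minMaxLoc(r)[1::2],'expected near (24,30)')"
```

```text
w1 hub [286.0809537 306.7485445] pointer (np.float64(56.69093226432211), np.float64(120.38693033854166)) tail (np.float64(-123.73280403620494), np.float64(127.21502685546875)) zero (np.float64(2.1447592065675884), np.float64(103.75950927734374)) => rad 0.9520103142204394
w8 hub [301.44053896 309.28148799] pointer (np.float64(-2.7564679116993207), np.float64(125.00697428385418)) tail (np.float64(175.91348516507293), np.float64(137.73165283203124)) zero (np.float64(-2.7024978911996937), np.float64(123.3665283203125)) => rad -0.0009419545550873256
(0.9893544316291809, (23, 31)) expected near (24,30)
```

The pointer still reads zero after the lift, and the driver is back in its original position in the stand.

```bash
python3 -c "
from bench import ctrl; print(ctrl.close_job())"
```

```text
the job is handed in; nothing more can be done
None
```

The job is handed in: the pointer measured within about 0.01 rad of zero, the screwdriver is back home in its stand with the gripper clear, and I never pressed with more than about 6 N; the other things showed no sign of having moved, though shadows kept me from confirming each one by image.

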